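# Rack a glued cabinet door and start the dryer

## Robot

A 6-joint arm with a two-finger parallel gripper is mounted at the origin on the work surface. World frame = base frame: x ahead of the robot, y to its left, z up, the work surface at z = 0. Lengths are in mm, angles in rad, forces in N, time in s.
With the tool pointing down it reaches from about 350 to 975 mm from the base axis. Payload 7.1 kg.
Tool frame: the origin (TCP) lies at the very end of the fingers, on their centre line; the grasp point (between the pads) lies 19 mm behind it; x points along the fingers, y is the direction in which the jaws open and shut, and the axes are right-handed (so a half turn about x gives the same grasp; the last joint's range is limited). The gripper opens to 88 mm and grips with 3 to 60 N. Pads are 20 mm wide; open, the fingers measure 115 mm over their backs; the gripper's body (75 mm by 178 mm) begins 61 mm behind the grasp point.
Start: joints at [1.161, 0.423, 1.63, -0, 1.089, -0.019], TCP at [238.048, 577.874, 222.675] pointing down, gripper open.
Joint ranges: [-3, 3], [-0.9, 2.11], [0.09, 2.58], [-1.31, 4.45], [0.11, 2.69], [-2.54, 2.54]. Speed limits (rad/s): [2.39, 2.39, 3.01, 3.14, 3.14, 3.14].

## Interface

Orientations are given as a rotation vector (axis times angle).
In Python, from workcell import ctrl gives the robot as it stands. The module is installed in compiled form; this text tells all that it offers.
- The arm moves only by the tool carry_out, never from a script. Its argument "commands" is a list of rows, each a list of 6 numbers: the shift along the tool's x, y, z in m, then the turn, a rotation vector about the tool's x, y, z in degrees. In form: [[tx, ty, tz, rx, ry, rz], ...]. A call has 1 to 8 rows; each row shifts and turns the pose as measured when the row begins, along the tool's axes as they then stand; what a row does not reach is not made up. A row lasts 1/8 s, in which the tool goes at most 62.5 mm and 10.7 degrees, less where a joint would pass 70% of its speed; a pose out of reach is approached as far as the arm can. A call with a gripper value outside its range is refused whole. "grip" is the closure, from 0 (fully open) to 1 (shut), set as the call begins (left out, the last holds). The fingers move at their own pace and stop on an object; the grip force is fixed at half the most. Time passes only in rows, so rows that do not move let the fingers close. It gives the time, the measured TCP pose, the force and the opening at its end, in the units of the state.
- ctrl.get_obs(): the state, without advancing time (a new reading comes with each control period).
- ctrl.get_image(name): name is "side" or "top" or "wrist"; returns a dict with "pixels" (400x640x3 uint8, blue, green, red), "intrinsics" (3x3 intrinsics, pixels), "rvec" (rotation vector, rad) and "tvec" (3), from world to camera coordinates, as OpenCV has them. Camera axes: x right, y down, z forward; pixel columns grow to the right and rows downward; lengths in mm; the calibration is good to about 2 mm. A picture is of the moment at which its call begins. There is no depth.
- ctrl.close_job(): hands the job in, once; it reports no verdict.
The state is a dict: "t": time; "qpos": joint angles; "qvel": joint speeds; "joint_torque": joint torques, N m; "ee_pos": TCP position; "orientation": TCP orientation; "ft_force": force on the tool from outside, world axes, zero at the start; "moment": the same for the moment, N m; "width": finger opening in mm.
Only numpy, scipy, OpenCV 4.12 (cv2) and the standard library are available. Lean on these libraries where they do the work, as an engineer would, in place of code of your own. Each camera call takes 0.05 s, during which the arm holds its last target. There are 200 camera calls.

## Task

Take the small framed cabinet door that leans in the wooden cradle and stand it on edge, with the same edge down as now, in the sprung steel holder of the rack: centred along the holder, and eased down against the spring by feel until its lower edge is fully home, firmly down on the hard stop inside; the glue is fresh, so do not drop or ram it. Let go of it, then turn the dryer's dial until its white pointer is at the long thick mark. Leave everything else on the bench where it is.

Things in the scene. Friction and masses are not known exactly. Their poses are not given: they have to be found in the camera images.
- door: small cabinet door of pale wood, frame round a thin recessed panel: 16 mm thick (x), 120 wide (y), 130 high (z), about 0.17 kg. Origin: middle of the lower edge, mid thickness; top edge at z = 130 mm. Starts leaning 35 degrees from vertical, top towards the robot. The top and bottom frame pieces are 34 mm high, full thickness.
- cradle: fixed wooden stand the door leans in: base 150 x 150 x 12 mm, a tilted ledge under the door's lower edge, and two slats (18 mm wide, at y = +-42 mm) behind the door's lower 80 mm on the robot side; the door's top 50 mm stand free on both faces. Origin: centre of its underside, z up; slats lean to -x.
- rack: fixed timber rack, base 200 (x) x 130 (y) x 12 mm, five upright fences 14 mm thick, 100 mm long (y), tops 62 mm above the bench: four bays 26 mm wide at x = -60, -20, +20, +60 mm. Origin: centre of its underside, z up. One bay has the sprung holder, three hold boards.
- holder: fixed steel holder in one bay of the rack (which one varies). Origin: centre of its underside, on the rack's base, z up; x across the slot, y along. Slot 18 mm wide, 100 long; cheeks to z = 50, then flared lips, about 32 mm wide at z = 62. On the +x side a spring leaf stands up to 4 mm into the slot at z = 16 to 44: the door must be pushed past it with 5 to 12 N, then meets the hard stop below.
- stop: height-adjustable stop forming the floor of the slot, a dark steel bar 16 mm wide, 90 long. Origin: its fixed base plate (same point and axes as the holder's); the bar's top is set between 4 and 14 mm above it, differently each time, and its height is not measured: feel for it. A sprung felt pad in it stands 3 mm proud and sinks flush under 2.5 N.
- dryer: fixed blue warm-air dryer, box 140 (x) x 110 (y) mm, top at z = 84 mm, with an outlet on its +y side. Origin: centre of its underside, z up. A round scale plate with tick marks lies on its top about the dial.
- dial (a joint): angle of the dial on top of the dryer, rad; grows clockwise seen from above. Upright axis through the dryer's origin. In the dryer's frame the bar's white pointer end lies at angle 2.4 - value (from +x towards +y). The pointer is at the long thick mark at value 2.0. Stops at 0 and 4.2; friction about 0.03 N m.
- dial_grip (a point): point on the dial's axis at the height to grip, 104 mm above the bench. The grip is a black bar 13 mm thick, 46 mm long (along the pointer), 22 mm high, its top 9 mm above this point, over a 50 mm disc 6 mm thick.
- long_mark (a point): the long thick black mark on the scale, 38 mm from the dial's axis, on the dryer's top.
- board_a: bystander: brown board 18 x 110 x 80 mm standing in a bay of the rack; origin at the middle of its underside
- board_b: bystander: plywood board 16 x 100 x 72 mm standing in a bay of the rack; origin as above
- board_c: bystander: dark board 18 x 120 x 85 mm standing in a bay of the rack; origin as above
- glue: bystander: white glue bottle, 60 mm across, 150 mm high; origin at its underside
- hammer: bystander: hammer lying on the bench
- tin: bystander: steel tin, 66 mm across, 60 mm high; origin at its underside
- offcut: bystander: wood offcut 90 x 40 x 32 mm; origin at its underside
- tape: bystander: roll of paper tape, 84 mm across, 25 mm high; origin at its underside
There are look-alikes about, which are no part of the job. Leave any red look-alike of the door alone.

How it is judged (in metres and radians):
On the way, in this order (a step that is already met when the one before it is completed fails the run):
1. the door is carried up out of the cradle (height (world z) of door above 0.075 m), for 0.1 s.
2. the door is fully home in the holder and let go (x of door in the frame of holder between -0.005 and 0.005 m and y of door in the frame of holder between -0.015 and 0.015 m and z of door in the frame of holder between 0.0025 and 0.016 m and angle between door's own z axis and vertical below 0.09 rad and angle between the x axis of door and the x axis of holder, either way round below 0.1 rad and contact force between door and stop above 1 N and contact force between door and the fingers below 0.2 N), for 0.2 s.
3. the dial's pointer is at the long mark (value of joint dial between 1.87 and 2.13 rad), for 0.2 s.
At the end, for the whole second after the job is handed in: The door stands in the holder on its original lower edge, upright and in line within 5 degrees, centred within 5 mm across and 15 mm along the slot, resting on the stop (over 1 N, 2.5 to 16 mm above the base), released, at rest; the dial is within 0.13 rad of the long mark (all of step 2 and all of step 3 and linear speed of door below 0.02 m/s); the robot touches nothing.
It fails at once if the door is rammed into the holder (over 100 N) (contact force between door and holder above 100 N).
It fails at once if a bystander is moved by more than 30 mm (distance of any of board_a, board_b, board_c, glue, hammer, tin, offcut, tape from where it was at the start of the episode above 0.03 m).
It also fails if it takes over 51 s, if anything falls off the work surface, if the arm or the gripper's body presses on something with over 40 N, if the wrist force passes 120 N, or if a joint passes its speed limit or range.

## Working session

There is one attempt and no reset: what is moved stays moved. The work goes in short steps, Python scripts to look and compute and a tool call to move; the robot and the scene stay as the last step left them, time stands still between calls to the robot, and variables do not carry over. Pictures are saved under pics/ and viewed, about 8 in all and at most 12, crops included, and the job is handed in when it is done.

Besides the shell and the picture viewer there is one more tool, called after "Call:" in YAML: its name, and indented under it one key for each argument. carry_out: Moves the arm, as the interface text tells. Its arguments: {"type":"object","properties":{"commands":{"type":"array"},"grip":{"type":"number"}},"required":["commands"]}

```bash
mkdir -p pics
cat > h.py <<'E'
import numpy as np, cv2, pickle
from scipy.spatial.transform import Rotation as R
from workcell import ctrl
def snap(n,f):
    im=ctrl.get_image(n); pickle.dump(im,open(f'pics/{f}.pkl','wb')); cv2.imwrite(f'pics/{f}.png',np.array(im['pixels'])); return im
def load(f): return pickle.load(open(f'pics/{f}.pkl','rb'))
def proj(im,P):
    return cv2.projectPoints(np.array(P,float).reshape(-1,3),np.array(im['rvec'],float),np.array(im['tvec'],float),np.array(im['intrinsics'],float),None)[0].reshape(-1,2)
def onz(im,px,z):
    Rm=cv2.Rodrigues(np.array(im['rvec'],float))[0]; t=np.array(im['tvec'],float).ravel(); K=np.array(im['intrinsics'],float)
    c=-Rm.T@t; out=[]
    for u in np.atleast_2d(px):
        d=Rm.T@np.linalg.solve(K,[u[0],u[1],1.]); out.append(c+d*(z-c[2])/d[2])
    return np.array(out)
E
python3 - <<'E'
from h import *
for n in ['side','top']:
    im=snap(n,n+'0'); Rm=cv2.Rodrigues(np.array(im['rvec'],float))[0]; print(n,-Rm.T@np.array(im['tvec']).ravel(), Rm.round(2).tolist(), np.array(im['intrinsics'])[0,0])
o=ctrl.get_obs(); print(o)
E
```

```text
side [ -39.64561172 -753.13925791  918.32491789] [[0.78, -0.63, 0.01], [-0.41, -0.52, -0.75], [0.48, 0.59, -0.66]] 508.4703734593946
top [464.20376401 -26.50023543 937.52008083] [[-0.02, -1.0, 0.02], [-0.99, 0.02, -0.13], [0.13, -0.02, -0.99]] 380.3844043385981
{'t': 0.1, 'qpos': array([ 1.16100567e+00,  4.23748359e-01,  1.63058647e+00, -2.33611713e-05,
        1.08860727e+00, -1.89931726e-02]), 'qvel': array([-7.19672379e-04, -2.43800366e-03,  7.75156906e-05, -1.47059279e-03,
        1.35643169e-03,  5.57499163e-04]), 'joint_torque': array([ 4.93209245e-04, -5.45608449e+01, -2.74325252e+01,  6.44392893e-02,
        1.87794288e-02,  1.28043943e-06]), 'ee_pos': array([237.86118061, 577.43692361, 222.00011206]), 'orientation': array([ 0.30553624,  1.54923598, -0.30762528]), 'ft_force': array([0.03449657, 0.21259166, 1.31416135]), 'moment': array([ 0.02285572, -0.03491522,  0.00334833]), 'width': 87.77746461037867}
```

View pics/top0.png

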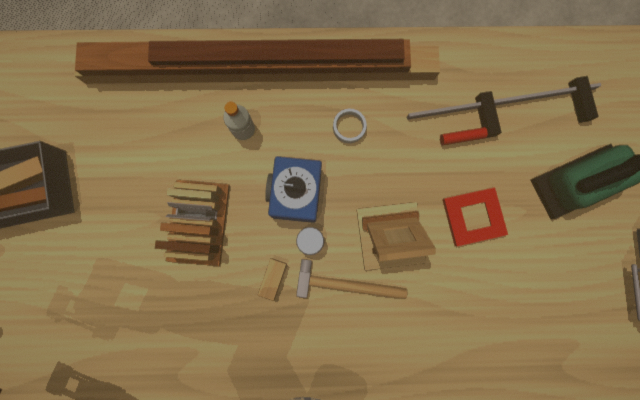

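View pics/side0.png

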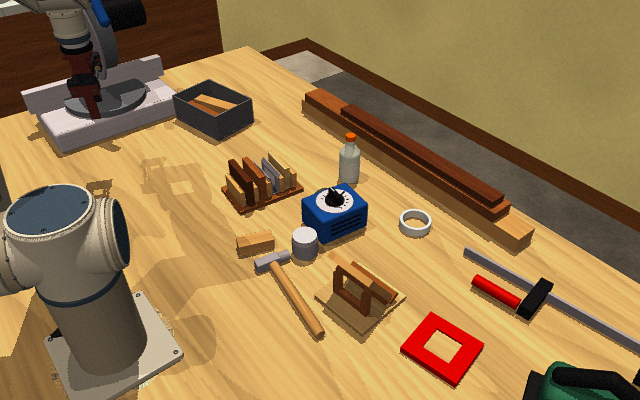

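The top view shows the rack at (195,222), the dryer at (295,188), the cradle and wooden door at (398,237), and a red look-alike lying at (476,216). The pale wooden door in the cradle fits the description; the red one is the decoy. I'll enlarge both views to confirm this.

Run:
```python
from h import *
def crop(f,u0,v0,u1,v1,s,out):
    p=np.array(load(f)['pixels'])[v0:v1,u0:u1]; cv2.imwrite(out,cv2.resize(p,None,fx=s,fy=s,interpolation=cv2.INTER_CUBIC))
crop('top0',340,190,450,280,3,'a.png');crop('top0',145,145,345,280,4,'pics/c2.png')
a=np.array(load('top0')['pixels'])[190:280,345:445]; b=np.array(load('side0')['pixels'])[255:345,310:410]
cv2.imwrite('pics/c1.png',cv2.resize(np.hstack([a,b]),None,fx=4,fy=4,interpolation=cv2.INTER_CUBIC))
```

```text
(no output)
```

View pics/c1.png

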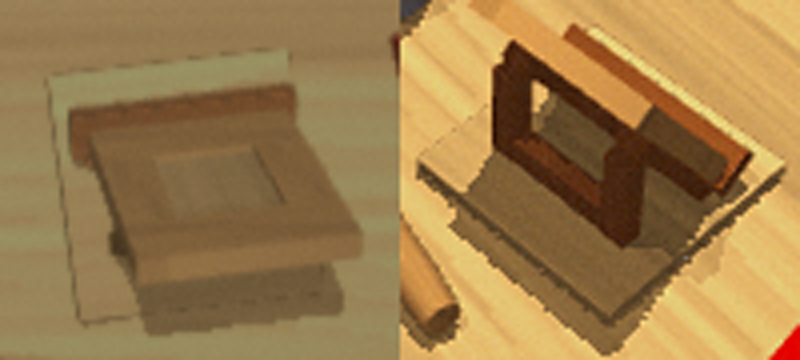

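View pics/c2.png

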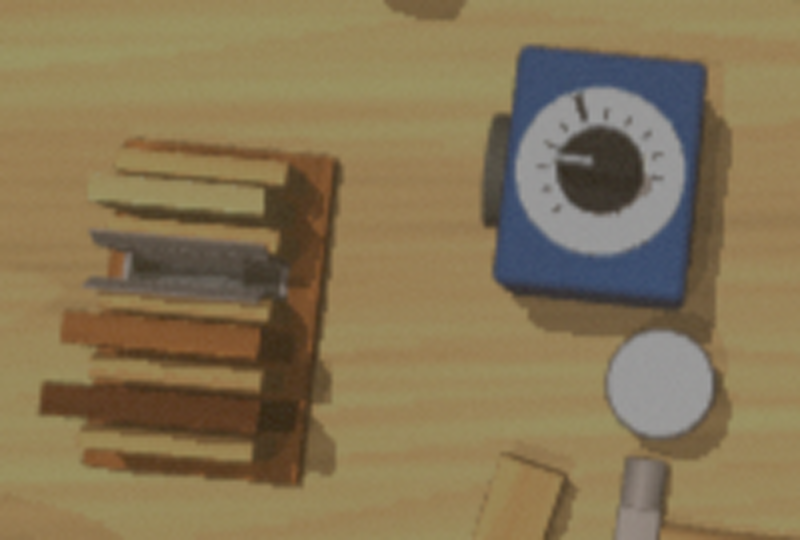

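Confirmed: the wooden door leans in the cradle (crop 1, left, about (225,200)). The holder is the grey slot in the second bay from the far side (crop 2, about (190,265)), and the dial centre is about (605,170). Next I'll fit poses and overlay the models.

```bash
cat > fit.py <<'E'
from h import *
from scipy.optimize import least_squares
T=load('top0'); S=load('side0')
def t1(u,v): return (345+u/4-.4,190+v/4-.4)
def t2(u,v): return (145+u/4-.4,145+v/4-.4)
def s1(u,v): return (310+(u-400)/4-.4,255+v/4-.4)
def rig(p,X,tilt=0):
    Rm=R.from_euler('z',p[3])*R.from_euler('y',-tilt)
    return Rm.apply(X)+p[:3]
def fit(obs,p0,tilt=0,free=(0,1,2,3)):
    p0=np.array(p0,float); f=list(free)
    def res(q):
        p=p0.copy(); p[f]=q
        return np.concatenate([(proj(im,rig(p,[X],tilt))[0]-np.array(u)) for im,u,X in obs])
    r=least_squares(res,p0[f],loss='soft_l1',x_scale=[10 if i<3 else .1 for i in f]); p=p0.copy(); p[f]=r.x
    return p,res(r.x).reshape(-1,2)
E
cat > m.py <<'E'
from fit import *
np.set_printoptions(precision=2,suppress=True)
a=np.radians(35)
cr,e=fit([(T,t1(48,77),(75,75,12)),(T,t1(290,50),(75,-75,12)),(T,t1(80,323),(-75,75,12)),(S,s1(785,165),(75,-75,12)),(S,s1(418,168),(-75,75,12)),(S,s1(612,318),(-75,-75,12))],[430,-200,0,.1],free=(0,1,3)); print('cradle',cr,e.ravel())
d,e=fit([(T,t1(135,255),(8,60,130)),(T,t1(362,233),(8,-60,130)),(T,t1(138,285),(-8,60,130)),(T,t1(362,258),(-8,-60,130))],[430,-200,20,.1],a); print('door',d,e.ravel())
rk,e=fit([(T,t2(336,157),(100,-65,12)),(T,t2(300,485),(-100,-65,12))],[450,250,0,-.1],free=(0,1,3)); print('rack',rk,e.ravel())
dr,e=fit([(T,t2(524,47),(70,55,84)),(T,t2(706,66),(70,-55,84)),(T,t2(683,305),(-70,-55,84)),(T,t2(497,285),(-70,55,84))],[500,0,0,-.1],free=(0,1,3)); print('dryer',dr,e.ravel())
E
python3 - <<'E'
exec(open('m.py').read())
def box(x,y,z): return [(i,j,k) for i in x for j in y for k in z]
E12=[(0,1),(2,3),(4,5),(6,7),(0,2),(1,3),(4,6),(5,7),(0,4),(1,5),(2,6),(3,7)]
tv=[np.array(i['pixels']).copy() for i in (T,S)]
tv=[cv2.resize(i,None,fx=4,fy=4,interpolation=cv2.INTER_CUBIC) for i in tv]
def draw(p,B,t,c):
    for im,v in zip((T,S),tv):
        q=((proj(im,rig(p,B,t))+.4)*4).astype(int)
        for i,j in E12: cv2.line(v,tuple(map(int,q[i])),tuple(map(int,q[j])),c,1)
draw(d,box((-8,8),(-60,60),(0,130)),a,(0,255,0)); draw(cr,box((-75,75),(-75,75),(0,12)),0,(255,0,255))
draw(rk,box((-100,100),(-65,65),(0,12)),0,(0,255,0))
for x in (-80,-40,0,40,80): draw(rk,box((x-7,x+7),(-50,50),(12,62)),0,(255,255,0))
draw(dr,box((-70,70),(-55,55),(0,84)),0,(0,255,0))
A=tv[0][580:1100,580:1340];B=tv[0][190*4:280*4,345*4:445*4];C=tv[1][255*4:345*4,310*4:410*4];D=tv[1][140*4:240*4,215*4:315*4]
g=lambda i:cv2.resize(i,(400,300))
cv2.imwrite('pics/o1.png',np.vstack([np.hstack([cv2.resize(tv[0][580:1100,580:1340],(400,300)),g(B)]),np.hstack([g(D),g(C)])]))
E
```

```text
cradle [ 492.42 -219.72    0.      0.11] [ 0.37  0.24  0.12 -0.42  0.87  0.41  0.56 -0.44 -0.63 -1.91 -0.41 -0.03]
door [ 524.22 -218.15   27.73    0.09] [ 0.32  0.7   0.27 -0.02 -0.39 -0.6  -0.22 -0.04]
rack [533.58 251.11   0.    -0.1 ] [ 0.01 -0.13 -0.01  0.12]
dryer [601.61  10.17   0.    -0.12] [-0.86 -0.62  1.38 -0.42  0.87  0.49 -1.36  0.46]
```

View pics/o1.png

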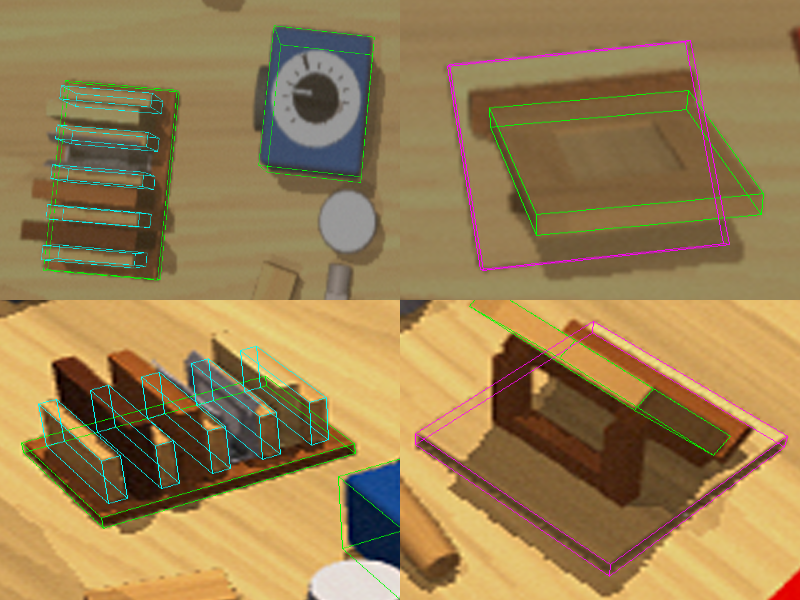

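The overlays fit well (door, cradle, rack, dryer). I'll go via the rack so the wrist camera can refine the slot's position.

```bash
cat >> h.py <<'E'
def tool(down,jaw):  # tool x along 'down', y along 'jaw'
    x=np.array(down,float);x/=np.linalg.norm(x);y=np.array(jaw,float);y-=x*(x@y);y/=np.linalg.norm(y)
    return R.from_matrix(np.c_[x,y,np.cross(x,y)])
def state():
    o=ctrl.get_obs(); return np.array(o['ee_pos']),R.from_rotvec(o['orientation']),o
def plan(wps,step=55,ang=9.5):
    """rows from the current pose through waypoints (pos mm, Rotation)"""
    p,r,o=state(); rows=[]
    print('t',round(o['t'],2),'p',p.round(1),'F',np.round(o['ft_force'],1),'w',round(o['width'],1),'q',np.round(o['qpos'],2))
    for P,Q in wps:
        P=np.array(P,float); rv=(r.inv()*Q).as_rotvec(); n=max(1,int(np.ceil(max(np.linalg.norm(P-p)/step,np.degrees(np.linalg.norm(rv))/ang))))
        for i in range(n):
            ri=r*R.from_rotvec(rv*i/n); d=ri.inv().apply((P-p)/n)/1000; rows.append([round(x,4) for x in d]+[round(x,2) for x in np.degrees(rv/n)])
        p,r=P,Q
    for i in range(0,len(rows),8): print(rows[i:i+8])
E
python3 - <<'E'
from h import *
p,r,o=state(); print(r.as_matrix().round(3))
jaw=r.as_matrix()[:,1]; a=-.1
print(jaw)
plan([([430,300,330],tool([0,0,-1],[-np.cos(a),-np.sin(a),0] if jaw[0]<0 else [np.cos(a),np.sin(a),0]))])
E
```

```text
[[-0.001  0.381  0.925]
 [-0.001  0.925 -0.381]
 [-1.    -0.001 -0.   ]]
[ 0.38091552  0.92460886 -0.00134959]
t 0.1 p [237.9 577.4 222. ] F [0.  0.2 1.3] w 87.8 q [ 1.16  0.42  1.63 -0.    1.09 -0.02]
[[np.float64(-0.0135), np.float64(-0.0229), np.float64(0.0354), np.float64(9.17), np.float64(0.01), np.float64(0.01)], [np.float64(-0.0135), np.float64(-0.017), np.float64(0.0386), np.float64(9.17), np.float64(0.01), np.float64(0.01)], [np.float64(-0.0135), np.float64(-0.0106), np.float64(0.0408), np.float64(9.17), np.float64(0.01), np.float64(0.01)], [np.float64(-0.0135), np.float64(-0.004), np.float64(0.042), np.float64(9.17), np.float64(0.01), np.float64(0.01)], [np.float64(-0.0135), np.float64(0.0028), np.float64(0.0421), np.float64(9.17), np.float64(0.01), np.float64(0.01)], [np.float64(-0.0135), np.float64(0.0094), np.float64(0.0411), np.float64(9.17), np.float64(0.01), np.float64(0.01)], [np.float64(-0.0135), np.float64(0.0159), np.float64(0.0391), np.float64(9.17), np.float64(0.01), np.float64(0.01)], [np.float64(-0.0135), np.float64(0.0219), np.float64(0.0361), np.float64(9.17), np.float64(0.01), np.float64(0.01)]]
```

Call:
carry_out:
  commands:
    - [-0.0135,-0.023,0.0354,9.2,0,0]
    - [-0.0135,-0.017,0.0386,9.2,0,0]
    - [-0.0135,-0.0106,0.0408,9.2,0,0]
    - [-0.0135,-0.004,0.042,9.2,0,0]
    - [-0.0135,0.0028,0.042,9.2,0,0]
    - [-0.0135,0.0094,0.041,9.2,0,0]
    - [-0.0135,0.016,0.039,9.2,0,0]
    - [-0.0135,0.022,0.036,9.2,0,0]

```text
t: 1.1
ee_pos: [427.4, 289.1, 329.6]
orientation: [1.304, 1.137, -1.319]
ft_force: [0.5, 0.8, 0.6]
width: 88.0
```

```bash
sed -i 's/print(rows\[i:i+8\])/print(np.array(rows[i:i+8]).tolist())/' h.py
python3 - <<'E'
from h import *
im=snap('wrist','w1'); p,r,o=state(); print(p,r.as_matrix().round(3).tolist(),o['t'],o['qpos'].round(2))
Rm=cv2.Rodrigues(np.array(im['rvec'],float))[0]; print(-Rm.T@np.array(im['tvec']).ravel(), Rm.round(2).tolist())
E
```

```text
[430.16105983 286.30141432 331.50601601] [[-0.001, 0.989, -0.149], [-0.008, -0.149, -0.989], [-1.0, -0.0, 0.008]] 1.15 [ 0.57  0.15  1.75 -0.01  1.25  0.72]
[438.5818441  359.47429425 490.66310407] [[0.99, -0.14, -0.0], [-0.13, -0.95, 0.27], [-0.04, -0.27, -0.96]]
```

View pics/w1.png

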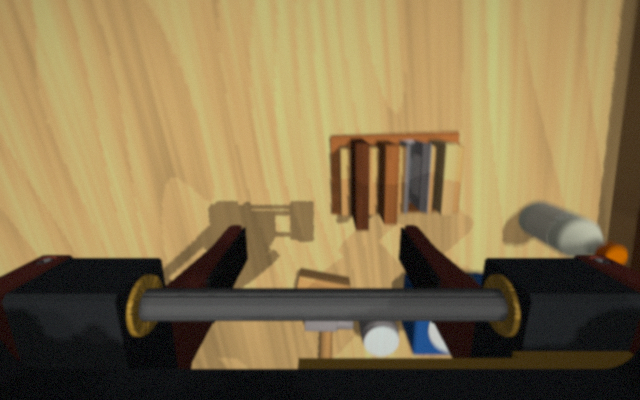

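The wrist view shows the rack at (395,175), with the holder slot at (417,175). I'll enlarge this with the rack fit overlaid.

Run:
```python
exec(open('m.py').read().split("d,e=")[0])
W=load('w1'); s=5
v=cv2.resize(np.array(W['pixels'])[125:235,320:475],None,fx=s,fy=s,interpolation=cv2.INTER_CUBIC)
p=np.array([533.58,251.11,0,-.1])
def line(A,c):
    q=((proj(W,rig(p,A))-[320,125]+.4)*s).astype(int)
    cv2.polylines(v,[q.reshape(-1,1,2)],True,c,1)
for x in (-80,-40,0,40,80): line([(x-7,-50,62),(x+7,-50,62),(x+7,50,62),(x-7,50,62)],(255,255,0))
line([(-100,-65,12),(100,-65,12),(100,65,12),(-100,65,12)],(0,255,0))
line([(4,-50,74),(36,-50,74),(36,50,74),(4,50,74)],(0,0,255))
cv2.imwrite('pics/w1c.png',v)
```

```text
cradle [ 492.42 -219.72    0.      0.11] [ 0.37  0.24  0.12 -0.42  0.87  0.41  0.56 -0.44 -0.63 -1.91 -0.41 -0.03]
```

View pics/w1c.png

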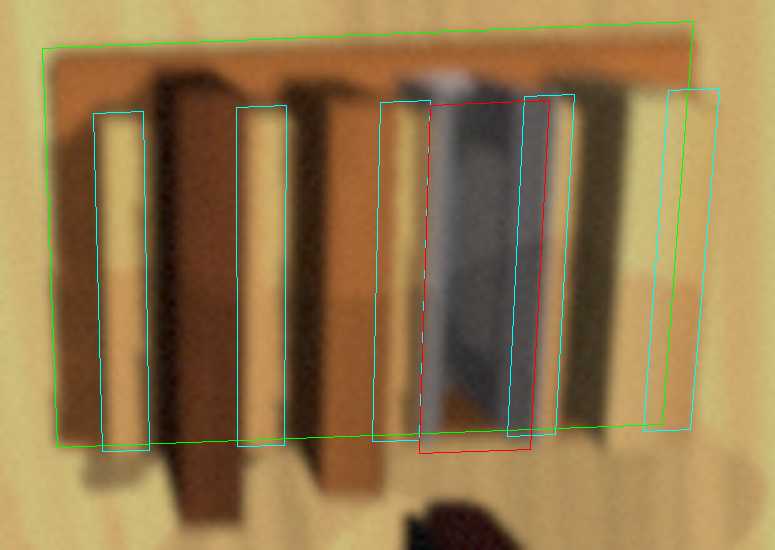

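The wrist overlay agrees with the rack fit across the slot (lips at about (430..549) in the crop). Along the slot it is within a few mm. Next I'll compute the holder centre from both views and plan the approach to the door.

Run:
```python
from fit import *
np.set_printoptions(precision=1,suppress=True)
W=load('w1'); w=lambda u,v:(320+u/5-.4,125+v/5-.4)
A=onz(T,[t2(92,232),t2(85,285)],74); B=onz(T,[t2(278,245),t2(287,293)],74)
print('top',A.mean(0),B.mean(0)); 
C=onz(W,[w(432,85),w(548,85)],74); D=onz(W,[w(413,440),w(535,440)],74)
print('wrist',C.mean(0),D.mean(0),np.linalg.norm(C[0]-C[1]))
print('rackfit',rig(np.array([533.58,251.11,0,-.1]),[(20,0,0)]))
f1=onz(W,[w(103,450),w(147,450),w(98,112),w(142,112)],62); print('fence1',f1, rig(np.array([533.58,251.11,0,-.1]),[(-80,-50,62),(-80,50,62)]))
# door
d=np.array([524.2,-218.15,27.7,.1]); a=np.radians(35)
Rd=R.from_euler('z',d[3])*R.from_euler('y',-a); Z=Rd.apply([0,0,1]);X=Rd.apply([1,0,0])
Q=tool(-Z,X); tip=d[:3]+Z*100; print('tip',tip,'Z',Z)
p,r,o=state()
Qd=tool([0,0,-1],[np.cos(.1),np.sin(.1),0])
plan([([400,120,330],r),(d[:3]+Z*230,Q),(d[:3]+Z*160,Q)])
```

```text
top [559.5 302.3  74. ] [551.7 192.7  74. ]
wrist [558.7 303.6  74. ] [548.3 203.   74. ] 31.336371513078696
rackfit [[553.5 249.1   0. ]]
fence1 [[442.2 210.7  62. ]
 [455.1 208.8  62. ]
 [453.3 309.9  62. ]
 [465.4 308.1  62. ]] [[449.  209.3  62. ]
 [459.  308.8  62. ]]
tip [ 467.1 -223.9  109.6] Z [-0.6 -0.1  0.8]
t 1.15 p [430.2 286.3 331.5] F [ 2.6 -1.2  1.1] w 87.8 q [ 0.6  0.1  1.8 -0.   1.2  0.7]
[[0.0007, -0.0013, 0.0422, 0.0, 0.0, 0.0], [0.0007, -0.0013, 0.0422, 0.0, 0.0, 0.0], [0.0007, -0.0013, 0.0422, 0.0, 0.0, 0.0], [0.0007, -0.0013, 0.0422, 0.0, 0.0, 0.0], [0.0167, 0.0065, 0.0496, -1.96, 0.69, 4.98], [0.0165, 0.0033, 0.05, -1.96, 0.69, 4.98], [0.016, 0.0002, 0.0503, -1.96, 0.69, 4.98], [0.0153, -0.0029, 0.0504, -1.96, 0.69, 4.98]]
[[0.0143, -0.0059, 0.0504, -1.96, 0.69, 4.98], [0.0131, -0.0088, 0.0504, -1.96, 0.69, 4.98], [0.0116, -0.0116, 0.0502, -1.96, 0.69, 4.98], [0.035, -0.0, 0.0, 0.0, 0.0, 0.0], [0.035, -0.0, 0.0, 0.0, 0.0, 0.0]]
```

Call:
carry_out:
  commands:
    - [0,0,0.0422,0,0,0]
    - [0,0,0.0422,0,0,0]
    - [0,0,0.0422,0,0,0]
    - [0,0,0.0422,0,0,0]
    - [0.0167,0.0065,0.0496,-2,0.7,5]
    - [0.0165,0.0033,0.05,-2,0.7,5]
    - [0.016,0,0.05,-2,0.7,5]
    - [0.0153,-0.003,0.05,-2,0.7,5]

```text
t: 2.15
ee_pos: [403.1, -80.3, 269.1]
orientation: [1.366, 0.96, -0.94]
ft_force: [0.9, 1.1, 0.3]
width: 88.4
```

```bash
cat > door.py <<'E'
from h import *
d=np.array([524.2,-218.15,27.7,.1]); a=np.radians(35)
Rd=R.from_euler('z',d[3])*R.from_euler('y',-a); Z=Rd.apply([0,0,1]);X=Rd.apply([1,0,0]);Q=tool(-Z,X)
at=lambda h:d[:3]+Z*h
E
python3 -c "
from door import *
plan([(at(190),Q),(at(150),Q)])"
```

```text
t 2.15 p [403.1 -80.3 269.1] F [0.9 1.1 0.3] w 88.4 q [-0.32 -0.13  2.22  0.19  0.72 -0.44]
[[0.0206, -0.0043, 0.0375, -1.34, 0.44, 3.73], [0.02, -0.0065, 0.0376, -1.34, 0.44, 3.73], [0.0192, -0.0086, 0.0375, -1.34, 0.44, 3.73], [0.0183, -0.0107, 0.0375, -1.34, 0.44, 3.73], [0.04, 0.0, 0.0, 0.0, 0.0, 0.0]]
```

Call:
carry_out:
  commands:
    - [0.0206,-0.0043,0.0375,-1.3,0.4,3.7]
    - [0.02,-0.0065,0.0376,-1.3,0.4,3.7]
    - [0.0192,-0.0086,0.0375,-1.3,0.4,3.7]
    - [0.0183,-0.0107,0.0375,-1.3,0.4,3.7]
    - [0.02,0,0,0,0,0]
    - [0,0,0,0,0,0]
  grip: 0.35

```text
t: 2.9
ee_pos: [422.2, -192.9, 182.7]
orientation: [1.395, 0.859, -0.726]
ft_force: [0.2, 0.1, -0.3]
width: 56.8
```

```bash
python3 -c "
from door import *
p,r,o=state(); print('door frame',Rd.inv().apply(p-d[:3]), np.degrees((r.inv()*Q).as_rotvec()))
plan([(at(140),Q),(at(101),Q)],30)
im=snap('wrist','w2')"
```

```text
door frame [  7.86901426  35.28674617 183.72822879] [-1.40938241 -0.37706658  3.48250686]
t 2.9 p [ 422.2 -192.9  182.7] F [ 0.2  0.1 -0.3] w 56.8 q [-0.72  0.15  2.3   0.95  0.49 -1.61]
[[0.0219, -0.0022, 0.0179, -0.7, -0.19, 1.74], [0.0219, -0.0031, 0.0178, -0.7, -0.19, 1.74], [0.0195, -0.0, -0.0, 0.0, 0.0, 0.0], [0.0195, -0.0, -0.0, 0.0, 0.0, 0.0]]
```

View pics/w2.png

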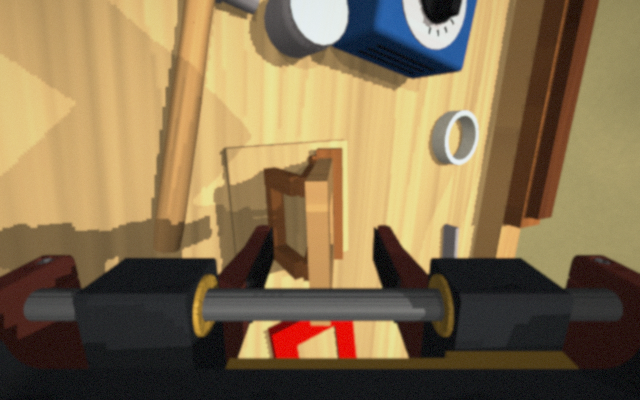

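The door's top edge (317,220) lies between the fingers (270 and 378), and the arm still lags by 35 mm in y. I'll correct that and then descend.

Call:
carry_out:
  commands:
    - [0.008,-0.003,0.018,-0.7,-0.2,1.7]
    - [0.008,-0.004,0.018,-0.7,-0.2,1.7]
    - [0,0,0,0,0,0]

```text
t: 3.32
ee_pos: [429.3, -227.9, 168.0]
orientation: [1.385, 0.813, -0.666]
ft_force: [-0.2, 0.3, -0.2]
width: 57.1
```

```bash
python3 -c "
from door import *
p,r,o=state(); print('door frame',Rd.inv().apply(p-d[:3]), np.degrees((r.inv()*Q).as_rotvec()))
plan([(at(150),Q),(at(101),Q)],30)"
```

```text
door frame [  2.33243393  -0.23269074 169.6184229 ] [ 0.38793735  0.04255705 -0.19622031]
t 3.33 p [ 429.3 -227.9  168. ] F [-0.2  0.3 -0.2] w 57.1 q [-0.81  0.24  2.28  1.18  0.51 -1.94]
[[0.0196, -0.0024, -0.0003, 0.39, 0.04, -0.2], [0.0245, -0.0, -0.0, 0.0, 0.0, 0.0], [0.0245, -0.0, -0.0, 0.0, 0.0, 0.0]]
```

Call:
carry_out:
  commands:
    - [0.0196,-0.0024,0,0.4,0,-0.2]
    - [0.0245,0,0,0,0,0]
    - [0.0245,0,0,0,0,0]
    - [0,0,0,0,0,0]

```text
t: 3.82
ee_pos: [468.9, -221.6, 113.8]
orientation: [1.388, 0.813, -0.668]
ft_force: [-0.8, 0.2, 0.5]
width: 56.9
```

```bash
python3 -c "
from door import *
p,r,o=state(); print('door frame',Rd.inv().apply(p-d[:3]), np.degrees((r.inv()*Q).as_rotvec()))
plan([(at(101),Q)],30)
P=np.array(load('w2')['pixels']); im=snap('wrist','w3'); cv2.imwrite('pics/w3c.png',cv2.resize(np.array(im['pixels'])[130:300,200:420],None,fx=2.5,fy=2.5))"
```

```text
door frame [  4.0832876    2.08326981 102.28103972] [ 0.17812497  0.01088708 -0.17051237]
t 3.83 p [ 468.9 -221.6  113.8] F [-0.8  0.2  0.5] w 56.9 q [-0.72  0.4   2.26  1.49  0.44 -2.2 ]
[[0.0013, -0.0041, 0.0021, 0.18, 0.01, -0.17]]
```

View pics/w3c.png

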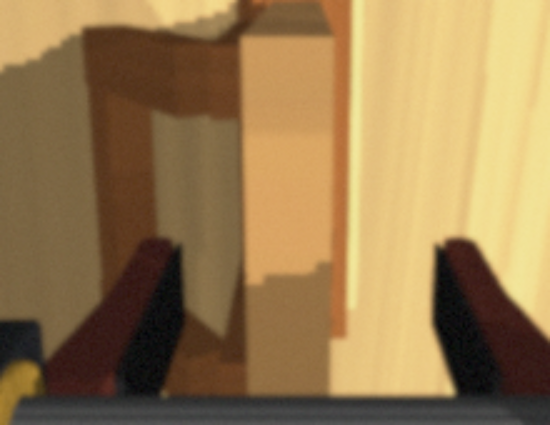

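The door (245–335 in the crop) sits between the fingers (183 and 434), about 4 mm off centre as predicted. I'll correct and close.

Call:
carry_out:
  commands:
    - [0.001,-0.004,0.002,0.2,0,-0.2]
    - [0,0,0,0,0,0]

```text
t: 4.12
ee_pos: [466.0, -224.0, 113.2]
orientation: [1.389, 0.812, -0.671]
ft_force: [0.4, -0.0, -0.3]
width: 57.2
```

Call:
carry_out:
  commands:
    - [0,0,0,0,0,0]
    - [0,0,0,0,0,0]
    - [0,0,0,0,0,0]
    - [0,0,0,0,0,0]
  grip: 1.0

```text
t: 4.62
ee_pos: [465.8, -224.6, 114.2]
orientation: [1.389, 0.81, -0.671]
ft_force: [0.2, -0.1, -0.2]
width: 20.5
```

```bash
python3 -c "
from door import *
p,r,o=state(); print('door frame',Rd.inv().apply(p-d[:3]), np.degrees((r.inv()*Q).as_rotvec()))
hq=tool([0,0,-1],[np.cos(-.1),np.sin(-.1),0])
up=p+Z*60
plan([(up,r),(up+[-20,60,90],tool([0.2,0,-1],[1,.2,0])),([430,20,300],hq)],40,7)"
```

```text
door frame [  1.50178031  -0.56378098 104.5768087 ] [ 0.03497662  0.16894329 -0.14119156]
t 4.62 p [ 465.8 -224.6  114.2] F [ 0.2 -0.1 -0.2] w 20.5 q [-0.73  0.4   2.26  1.48  0.44 -2.2 ]
[[-0.03, 0.0001, 0.0001, 0.0, 0.0, 0.0], [-0.03, 0.0001, 0.0001, 0.0, 0.0, 0.0], [-0.0204, 0.0101, -0.0154, -1.51, 0.08, -5.98], [-0.0214, 0.0083, -0.0151, -1.51, 0.08, -5.98], [-0.0221, 0.0065, -0.015, -1.51, 0.08, -5.98], [-0.0227, 0.0045, -0.0149, -1.51, 0.08, -5.98], [-0.0084, 0.0129, -0.0358, 3.44, 0.11, -2.27], [-0.0088, 0.0103, -0.0365, 3.44, 0.11, -2.27]]
[[-0.0091, 0.0078, -0.037, 3.44, 0.11, -2.27], [-0.0093, 0.0052, -0.0374, 3.44, 0.11, -2.27], [-0.0094, 0.0026, -0.0377, 3.44, 0.11, -2.27]]
```

Call:
carry_out:
  commands:
    - [0,0,0,0,0,0]
    - [0,0,0,0,0,0]
    - [0,0,0,0,0,0]

```text
t: 5.0
ee_pos: [465.7, -224.6, 114.1]
orientation: [1.389, 0.81, -0.672]
ft_force: [-1.2, 0.2, 0.7]
width: 15.8
```

Call:
carry_out:
  commands:
    - [-0.015,0,0,0,0,0]
    - [-0.02,0,0,0,0,0]
    - [-0.025,0,0,0,0,0]
    - [0,0,0,0,0,0]

```text
t: 5.5
ee_pos: [430.4, -227.3, 163.3]
orientation: [1.39, 0.813, -0.672]
ft_force: [-1.0, -0.3, -2.8]
width: 16.1
```

```bash
python3 -c "
from door import *
p,r,o=state()
hq=tool([0,0,-1],[np.cos(-.1),np.sin(-.1),0])
plan([(p+[-20,60,100],tool([0.2,0,-1],[1,.2,0])),([430,20,300],hq)],40,7)"
```

```text
t 5.5 p [ 430.4 -227.3  163.3] F [-1.  -0.3 -2.8] w 16.1 q [-0.8   0.25  2.28  1.19  0.5  -1.95]
[[-0.0225, 0.0115, -0.0154, -1.52, 0.04, -5.95], [-0.0236, 0.0095, -0.0151, -1.52, 0.04, -5.95], [-0.0244, 0.0074, -0.0149, -1.52, 0.04, -5.95], [-0.0251, 0.0052, -0.0148, -1.52, 0.04, -5.95], [-0.0064, 0.0127, -0.0356, 3.44, 0.11, -2.27], [-0.0068, 0.0102, -0.0363, 3.44, 0.11, -2.27], [-0.0071, 0.0078, -0.0369, 3.44, 0.11, -2.27], [-0.0073, 0.0053, -0.0373, 3.44, 0.11, -2.27]]
[[-0.0074, 0.0027, -0.0376, 3.44, 0.11, -2.27]]
```

Held (width 16, weight about 1.7 N extra). Next I'll carry it up and turn it upright.

Call:
carry_out:
  commands:
    - [-0.0225,0.0115,-0.0154,-1.5,0,-6]
    - [-0.0236,0.0095,-0.0151,-1.5,0,-6]
    - [-0.0244,0.0074,-0.0149,-1.5,0,-6]
    - [-0.0251,0.0052,-0.0148,-1.5,0,-6]
    - [-0.0064,0.0127,-0.0356,3.4,0.1,-2.3]
    - [-0.0068,0.0102,-0.0363,3.4,0.1,-2.3]
    - [-0.0071,0.0078,-0.037,3.4,0.1,-2.3]
    - [-0.0073,0.0053,-0.0373,3.4,0.1,-2.3]

```text
t: 6.5
ee_pos: [427.3, -17.9, 275.8]
orientation: [1.32, 1.145, -1.149]
ft_force: [0.3, -0.2, -1.4]
width: 15.5
```

```bash
cat > place.py <<'E'
from h import *
hq=tool([0,0,-1],[np.cos(-.1),np.sin(-.1),0]); H=np.array([553.7,250.5])
E
python3 -c "
from place import *
plan([([450,60,300],hq),([H[0],H[1],260],hq)],50,7)"
```

```text
t 6.5 p [427.3 -17.9 275.8] F [ 0.3 -0.2 -1.4] w 15.5 q [-0.11  0.    2.04  0.06  1.   -0.09]
[[-0.0093, 0.0106, -0.0399, 1.52, -1.39, -2.75], [-0.0107, 0.009, -0.0399, 1.52, -1.39, -2.75], [0.008, 0.0168, -0.04, 0.0, 0.0, 0.0], [0.008, 0.0168, -0.04, 0.0, 0.0, 0.0], [0.008, 0.0168, -0.04, 0.0, 0.0, 0.0], [0.008, 0.0168, -0.04, 0.0, 0.0, 0.0], [0.008, 0.0168, -0.04, 0.0, 0.0, 0.0]]
```

Call:
carry_out:
  commands:
    - [-0.0093,0.0106,-0.04,1.5,-1.4,-2.75]
    - [-0.0107,0.009,-0.04,1.5,-1.4,-2.75]
    - [0.008,0.0168,-0.04,0,0,0]
    - [0.008,0.0168,-0.04,0,0,0]
    - [0.008,0.0168,-0.04,0,0,0]
    - [0.008,0.0168,-0.04,0,0,0]
    - [0.008,0.0168,-0.03,0,0,0]
    - [0,0,0,0,0,0]

```text
t: 7.5
ee_pos: [550.4, 263.0, 247.7]
orientation: [1.265, 1.195, -1.282]
ft_force: [0.1, -0.8, -2.3]
width: 15.8
```

```bash
python3 -c "
from place import *
plan([([H[0],H[1],215],hq)],50,7)
snap('top','t2');im=load('t2');cv2.imwrite('pics/t2c.png',cv2.resize(np.array(im['pixels'])[150:290,140:340],None,fx=4,fy=4))
snap('side','s2');im=load('s2');p,r,o=state()
Y=r.as_matrix()[:,2];X=r.as_matrix()[:,1];D=r.as_matrix()[:,0]
print('side: expect bottom corners',proj(im,[p+D*104.6+s*60*Y+q*8*X for s in(-1,1) for q in(-1,1)]))
c=np.array(im['pixels'])[90:220,210:320];cv2.imwrite('pics/s2c.png',cv2.resize(c,None,fx=4.5,fy=4.5,interpolation=cv2.INTER_CUBIC))"
```

```text
t 7.5 p [550.4 263.  247.7] F [ 0.1 -0.8 -2.3] w 15.8 q [0.42 0.38 1.63 0.02 1.15 0.49]
[[0.0324, 0.0051, 0.0125, 1.09, -0.51, 1.39]]
side: expect bottom corners [[247.09288874 135.91002761]
 [252.23142379 134.31456546]
 [268.07879709 156.96675932]
 [273.38975209 155.17323306]]
```

View pics/s2c.png

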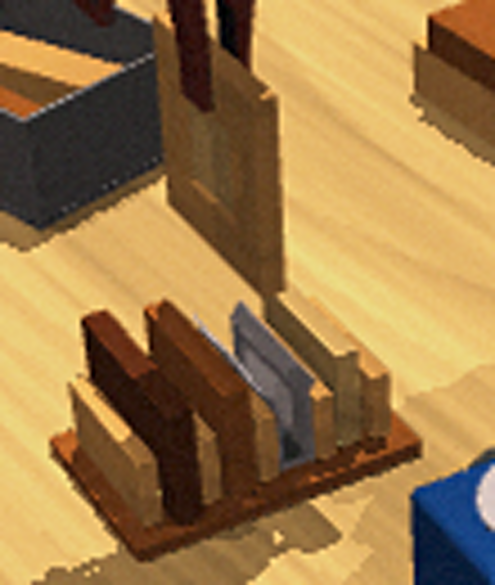

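The bottom corners of the door, measured at (267.8,156.3) and (247.4,135.6), match those expected from the grip to within 1 px. The door hangs straight and centred. Next I'll line up above the slot.

Call:
carry_out:
  commands:
    - [0.03,0.005,0.0125,1.1,-0.5,1.4]
    - [0.025,0,0,0,0,0]
    - [0,0,0,0,0,0]

```text
t: 7.98
ee_pos: [551.3, 246.4, 192.2]
orientation: [1.284, 1.16, -1.285]
ft_force: [-0.5, -0.7, -1.3]
width: 15.9
```

```bash
python3 -c "
from place import *
plan([([H[0],H[1],188],hq)],50,7)
p,r,o=state();im=snap('side','s3')
Y=r.as_matrix()[:,2];X=r.as_matrix()[:,1];D=r.as_matrix()[:,0]
# overlay: door bottom & nominal holder lips
s=5;v=cv2.resize(np.array(im['pixels'])[120:220,215:315],None,fx=s,fy=s,interpolation=cv2.INTER_CUBIC)
def L(P,c):
    q=((proj(im,P)-[215,120]+.4)*s).astype(int); cv2.polylines(v,[q.reshape(-1,1,2)],True,c,1)
B=p+D*104
L([B+a*8*X+b*60*Y for a,b in((-1,-1),(1,-1),(1,1),(-1,1))],(0,255,0))
c,sn=np.cos(-.1),np.sin(-.1)
L([[H[0]+c*a*16-sn*b*50,H[1]+sn*a*16+c*b*50,74] for a,b in((-1,-1),(1,-1),(1,1),(-1,1))],(0,0,255))
cv2.imwrite('pics/s3c.png',v)"
```

```text
t 7.97 p [551.3 246.4 192.2] F [-0.5 -0.7 -1.3] w 15.9 q [0.4  0.43 1.7  0.   1.01 0.5 ]
[[0.0042, 0.002, -0.0044, -0.15, -0.0, 0.05]]
```

View pics/s3c.png

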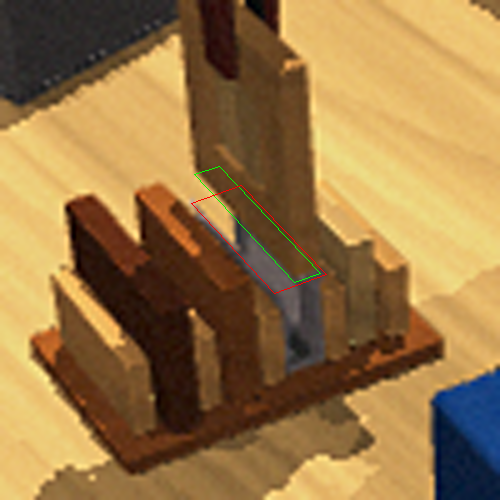

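The slot's near lip corners (277,295) and (325,278) match the red model. I'll correct by (+2, −4) mm and ease in.

Call:
carry_out:
  commands:
    - [0.006,0.002,-0.004,-0.1,0,0]
    - [0.009,0,0,0,0,0]
    - [0.006,0,0,0,0,0]
    - [0,0,0,0,0,0]

```text
t: 8.52
ee_pos: [556.0, 251.1, 174.1]
orientation: [1.288, 1.159, -1.278]
ft_force: [0.4, 0.5, -2.1]
width: 15.8
```

```bash
python3 -c "
from place import *
plan([([H[0],H[1],168],hq)],50,7)"
```

```text
t 8.53 p [556.  251.1 174.1] F [ 0.4  0.5 -2.1] w 15.8 q [0.4  0.46 1.7  0.   0.98 0.5 ]
[[0.006, -0.0023, 0.0009, -0.05, -0.2, -0.26]]
```

Call:
carry_out:
  commands:
    - [0.004,-0.002,0,0,-0.2,-0.2]
    - [0.004,0,0,0,0,0]
    - [0,0,0,0,0,0]

```text
t: 8.9
ee_pos: [554.0, 251.5, 165.7]
orientation: [1.283, 1.159, -1.282]
ft_force: [-0.6, 0.2, -1.9]
width: 16.1
```

```bash
python3 -c "
from place import *
plan([([H[0],H[1],160],hq)],50,7)"
```

```text
t 8.9 p [554.  251.5 165.7] F [-0.6  0.2 -1.9] w 16.1 q [ 0.41  0.47  1.71 -0.    0.96  0.51]
[[0.0057, -0.0002, 0.001, -0.05, 0.01, -0.06]]
```

Call:
carry_out:
  commands:
    - [0.003,0,0,0,0,0]
    - [0.003,0,0,0,0,0]
    - [0,0,0,0,0,0]

```text
t: 9.28
ee_pos: [554.1, 251.5, 159.4]
orientation: [1.284, 1.159, -1.282]
ft_force: [-0.4, 0.6, -2.2]
width: 15.9
```

Call:
carry_out:
  commands:
    - [0.003,0,0,0,0,0]
    - [0.003,0,0,0,0,0]
    - [0,0,0,0,0,0]

```text
t: 9.65
ee_pos: [554.2, 251.5, 153.0]
orientation: [1.284, 1.159, -1.282]
ft_force: [0.6, -0.2, -1.9]
width: 15.9
```

Call:
carry_out:
  commands:
    - [0.003,0,0,0,0,0]
    - [0.003,0,0,0,0,0]
    - [0,0,0,0,0,0]

```text
t: 10.02
ee_pos: [553.5, 251.5, 146.5]
orientation: [1.283, 1.16, -1.283]
ft_force: [-0.1, -0.0, -2.4]
width: 15.9
```

Call:
carry_out:
  commands:
    - [0.003,0,0,0,0,0]
    - [0,0,0,0,0,0]

```text
t: 10.28
ee_pos: [553.2, 251.5, 143.2]
orientation: [1.283, 1.16, -1.284]
ft_force: [-0.1, -0.5, -2.1]
width: 15.7
```

Call:
carry_out:
  commands:
    - [0.003,0,0,0,0,0]
    - [0,0,0,0,0,0]

```text
t: 10.52
ee_pos: [553.1, 251.6, 140.1]
orientation: [1.283, 1.16, -1.284]
ft_force: [-0.8, 0.8, -4.7]
width: 15.9
```

Call:
carry_out:
  commands:
    - [0.003,0,0,0,0,0]
    - [0,0,0,0,0,0]

```text
t: 10.78
ee_pos: [553.1, 251.7, 137.1]
orientation: [1.283, 1.16, -1.284]
ft_force: [-1.1, 0.6, -3.9]
width: 15.7
```

Call:
carry_out:
  commands:
    - [0.002,0,0,0,0,0]
    - [0,0,0,0,0,0]

```text
t: 11.02
ee_pos: [553.1, 251.8, 135.1]
orientation: [1.284, 1.16, -1.284]
ft_force: [-1.7, 0.5, -2.8]
width: 15.9
```

Call:
carry_out:
  commands:
    - [0.002,0,0,0,0,0]
    - [0,0,0,0,0,0]

```text
t: 11.28
ee_pos: [553.1, 251.9, 133.2]
orientation: [1.284, 1.16, -1.284]
ft_force: [-1.6, 0.5, -1.4]
width: 16.1
```

```bash
python3 -c "
from place import *
plan([([H[0],H[1],160],hq)],50,7)
p,r,o=state();im=snap('side','s4')
v=cv2.resize(np.array(im['pixels'])[100:220,215:315],None,fx=5,fy=5,interpolation=cv2.INTER_CUBIC)
cv2.imwrite('pics/s4c.png',v)"
```

```text
t 11.28 p [553.1 251.9 133.2] F [-1.6  0.5 -1.4] w 16.1 q [0.41 0.51 1.73 0.   0.9  0.51]
[[-0.0268, 0.0007, 0.0013, -0.11, -0.03, 0.05]]
```

View pics/s4c.png

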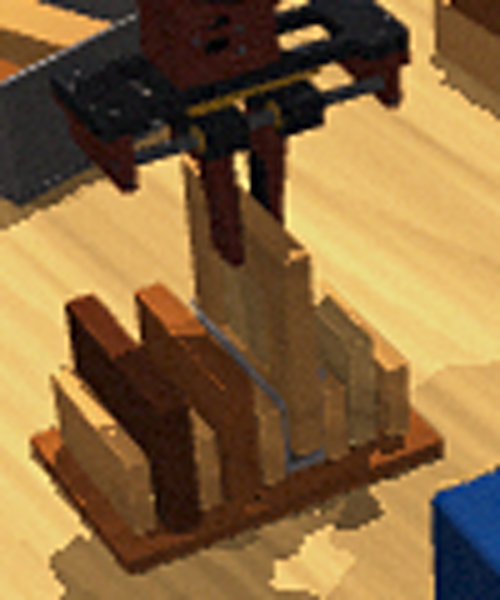

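The door is in the slot between the lips, upright, with its near bottom edge at about (305,455). I'll continue by feel.

Call:
carry_out:
  commands:
    - [0.002,0,0,0,0,0]
    - [0,0,0,0,0,0]

```text
t: 11.58
ee_pos: [553.1, 251.9, 131.2]
orientation: [1.284, 1.16, -1.284]
ft_force: [-3.1, 0.3, -0.8]
width: 15.9
```

Call:
carry_out:
  commands:
    - [0.002,0,0,0,0,0]
    - [0,0,0,0,0,0]

```text
t: 11.82
ee_pos: [553.2, 251.9, 129.1]
orientation: [1.284, 1.16, -1.284]
ft_force: [-1.7, 1.6, -0.8]
width: 15.5
```

Call:
carry_out:
  commands:
    - [0.002,0,0,0,0,0]
    - [0,0,0,0,0,0]

```text
t: 12.08
ee_pos: [553.2, 251.9, 126.9]
orientation: [1.284, 1.16, -1.284]
ft_force: [-2.4, 1.3, -1.5]
width: 15.7
```

Call:
carry_out:
  commands:
    - [0.002,0,0,0,0,0]
    - [0,0,0,0,0,0]

```text
t: 12.32
ee_pos: [553.1, 251.9, 124.6]
orientation: [1.284, 1.16, -1.284]
ft_force: [-1.0, 0.7, -1.1]
width: 16.3
```

Call:
carry_out:
  commands:
    - [0.002,0,0,0,0,0]
    - [0,0,0,0,0,0]

```text
t: 12.58
ee_pos: [553.2, 252.0, 122.5]
orientation: [1.284, 1.16, -1.284]
ft_force: [-1.9, 0.8, -1.0]
width: 16.2
```

```bash
python3 -c "
from place import *
p,r,o=state();print(p,o['ft_force'],o['moment']);im=snap('side','s5')
v=cv2.resize(np.array(im['pixels'])[100:220,215:315],None,fx=5,fy=5,interpolation=cv2.INTER_CUBIC)
Y=r.as_matrix()[:,2];X=r.as_matrix()[:,1];D=r.as_matrix()[:,0]
s=[-1,1][int(False)]
def L(P,c):
    q=((proj(im,P)-[215,100]+.4)*5).astype(int); cv2.polylines(v,[q.reshape(-1,1,2)],True,c,1)
L([p-D*26+a*8*X+b*60*Y for a,b in((-1,-1),(1,-1),(1,1),(-1,1))],(0,255,0))
cv2.imwrite('pics/s5c.png',v)"
```

```text
[553.15723977 251.96305452 122.49357364] [-1.87509673  0.75313802 -1.03839032] [ 0.17590142  0.46439256 -0.06978502]
```

The picture limit is reached, so I'll check numerically whether the door followed the fingers, by tracking patches between s3, s4 and s5.

Run:
```python
from h import *
g=lambda f:cv2.cvtColor(np.array(load(f)['pixels']),cv2.COLOR_BGR2GRAY).astype(np.float32)
A,B=g('s4'),g('s5'); im=load('s4')
print('expected',(proj(im,[[553,192,148.2]])-proj(im,[[553,192,159]])))
up=lambda x:cv2.resize(x,None,fx=5,fy=5,interpolation=cv2.INTER_CUBIC)
def track(u0,v0,u1,v1,m=8):
    t=up(A[v0:v1,u0:u1]);s=up(B[v0-m:v1+m,u0-m:u1+m]);r=cv2.matchTemplate(s,t,cv2.TM_CCOEFF_NORMED);_,c,_,l=cv2.minMaxLoc(r)
    return (l[0]/5-m,l[1]/5-m,round(c,3))
print('door top near corner',track(268,144,281,158)); print('finger tip',track(257,142,266,154)); print('door top far',track(252,132,272,150)); print('rack',track(220,165,250,215))
```

```text
expected [[0.23982632 3.40254639]]
door top near corner (0.0, 3.1999999999999993, 0.948)
finger tip (0.40000000000000036, 3.4000000000000004, 0.96)
door top far (0.1999999999999993, 3.1999999999999993, 0.957)
rack (0.0, 0.0, 0.994)
```

The door moves with the fingers. I'll continue gently until the hard stop is felt.

Call:
carry_out:
  commands:
    - [0.002,0,0,0,0,0]
    - [0,0,0,0,0,0]

```text
t: 12.88
ee_pos: [553.1, 252.0, 120.5]
orientation: [1.284, 1.16, -1.284]
ft_force: [-2.4, 1.5, -0.1]
width: 15.7
```

Call:
carry_out:
  commands:
    - [0.002,0,0,0,0,0]
    - [0,0,0,0,0,0]

```text
t: 13.12
ee_pos: [553.3, 252.1, 119.3]
orientation: [1.284, 1.16, -1.284]
ft_force: [-2.7, 0.2, 0.2]
width: 15.9
```

Call:
carry_out:
  commands:
    - [0.002,0,0,0,0,0]
    - [0,0,0,0,0,0]

```text
t: 13.38
ee_pos: [553.3, 252.1, 119.3]
orientation: [1.284, 1.16, -1.283]
ft_force: [-1.8, 0.2, -4.3]
width: 15.9
```

The z motion stalled at 119.3. My hold rows reset the target and so relax the push, so I'll read the force at the end of a pushing row instead.

Call:
carry_out:
  commands:
    - [0.002,0,0,0,0,0]

```text
t: 13.5
ee_pos: [553.9, 252.3, 119.2]
orientation: [1.285, 1.16, -1.282]
ft_force: [-8.0, -1.9, 29.2]
width: 15.7
```

Call:
carry_out:
  commands:
    - [0.004,0,0,0,0,0]

```text
t: 13.62
ee_pos: [555.7, 252.9, 119.0]
orientation: [1.287, 1.158, -1.279]
ft_force: [-10.2, -3.9, 40.0]
width: 16.4
```

A hard stop: 40 N with no travel, far above the leaf's 12 N. I'll ease off and release.

Call:
carry_out:
  commands:
    - [0,-0.0015,0,0,0,0]
    - [0,0,0,0,0,0]

```text
t: 13.88
ee_pos: [553.8, 252.7, 119.5]
orientation: [1.287, 1.158, -1.279]
ft_force: [-2.3, 0.8, 3.0]
width: 15.8
```

Call:
carry_out:
  commands:
    - [0,0,0,0,0,0]
    - [0,0,0,0,0,0]
    - [0,0,0,0,0,0]
    - [0,0,0,0,0,0]
  grip: 0.5

```text
t: 14.38
ee_pos: [555.9, 253.0, 118.8]
orientation: [1.289, 1.156, -1.275]
ft_force: [-1.2, 0.6, -0.2]
width: 43.6
```

Run:
```python
from place import *
p,r,o=state(); plan([(p+[0,0,60],r)],60)
snap('side','s6')
g=lambda f:cv2.cvtColor(np.array(load(f)['pixels']),cv2.COLOR_BGR2GRAY).astype(np.float32)
A,B=g('s5'),g('s6'); im=load('s5')
print('exp px for 3.4mm',proj(im,[[553,192,144.8]])-proj(im,[[553,192,148.2]]))
up=lambda x:cv2.resize(x,None,fx=8,fy=8,interpolation=cv2.INTER_CUBIC)
def track(u0,v0,u1,v1,m=6):
    t=up(A[v0:v1,u0:u1]);s=up(B[v0-m:v1+m,u0-m:u1+m]);q=cv2.matchTemplate(s,t,cv2.TM_CCOEFF_NORMED);_,c,_,l=cv2.minMaxLoc(q)
    return (l[0]/8-m,l[1]/8-m,round(c,3))
print(track(268,147,281,161),track(252,135,272,153))
```

```text
t 14.38 p [555.9 253.  118.8] F [-1.2  0.6 -0.2] w 43.6 q [ 0.41  0.53  1.73 -0.    0.87  0.51]
[[-0.03, 0.0002, -0.0001, 0.0, 0.0, 0.0], [-0.03, 0.0002, -0.0001, 0.0, 0.0, 0.0]]
exp px for 3.4mm [[0.07497707 1.06374041]]
(3.625, 4.875, 0.805) (-3.25, 5.75, 0.438)
```

Call:
carry_out:
  commands:
    - [-0.03,0,0,0,0,0]
    - [-0.04,0,0,0,0,0]
    - [-0.05,0,0,0,0,0]
    - [-0.05,0,0,0,0,0]

```text
t: 14.92
ee_pos: [552.3, 251.5, 288.4]
orientation: [1.281, 1.16, -1.284]
ft_force: [-0.1, -1.0, -0.1]
width: 43.6
```

Run:
```python
from fit import *
p,r,o=state(); print(p,o['ft_force'])
S7=snap('side','s7'); T7=snap('top','t7')
# outline fit: door model silhouette edges vs image gradient, over pose (x,y,z,yaw,tilt)
def grad(im):
    g=cv2.GaussianBlur(np.array(im['pixels']).astype(np.float32),(0,0),.8); return np.sqrt(sum((cv2.Sobel(g,cv2.CV_32F,i,1-i)**2).sum(2) for i in(0,1)))
G={'s':grad(S7),'t':grad(T7)}
H=[553.7,250.5]
def pts(p):
    x,y,z,yaw,tl=p; Rm=R.from_euler('z',yaw)*R.from_euler('y',tl)
    C=lambda a,b,n=40:np.linspace(a,b,n)
    top=np.r_[C((-8,60,130),(-8,-60,130)),C((8,60,130),(8,-60,130)),C((-8,-60,130),(8,-60,130),12),C((-8,60,130),(8,60,130),12)]
    sd=np.r_[C((-8,-60,75),(-8,-60,130)),C((8,-60,75),(8,-60,130))]
    return Rm.apply(top)+[x,y,z],Rm.apply(sd)+[x,y,z]
def samp(g,q): return cv2.remap(g,q[:,:1].astype(np.float32),q[:,1:].astype(np.float32),cv2.INTER_LINEAR).mean()
def score(p):
    a,b=pts(p); return samp(G['s'],proj(S7,np.r_[a,b]))+.7*samp(G['t'],proj(T7,a))
from scipy.optimize import differential_evolution
b=[(H[0]-8,H[0]+8),(H[1]-12,H[1]+12),(10,35),(-.2,0),(-.1,.1)]
for s in (1,2):
    res=differential_evolution(lambda p:-score(p),b,seed=s,maxiter=120,popsize=12); print(res.x.round(3),-res.fun)
    d=res.x[:2]-H; c,sn=np.cos(-.1),np.sin(-.1); print('in holder',c*d[0]+sn*d[1],-sn*d[0]+c*d[1],'z',res.x[2]-12)
```

```text
[552.34031953 251.46862368 288.38948958] [-0.12578642 -0.98469581 -0.14975613]
[ 5.59186e+02  2.54236e+02  1.72930e+01 -9.40000e-02 -4.20000e-02] 332.5234680175781
in holder 5.085576086273815 4.264773304358719 z 5.2927673469993834
[ 5.61537e+02  2.54443e+02  1.81760e+01 -9.70000e-02 -6.10000e-02] 333.4380798339844
in holder 7.404327501884872 4.705828580469325 z 6.175823108425909
```

The outline fit puts the door top over the slot centre: y about +4 mm, z about 5 mm above the base, yaw in line. As a check on seating, I'll close the fingers and press lightly on the top edge.

Call:
carry_out:
  commands:
    - [0,0,0,0,0,0]
    - [0.03,0.001,0,0,0,0]
    - [0.04,0,0,0,0,0]
    - [0.04,0,0,0,0,0]
    - [0.012,0,0,0,0,0]
    - [0,0,0,0,0,0]
    - [0,0,0,0,0,0]
  grip: 1.0

```text
t: 15.9
ee_pos: [555.8, 252.3, 164.4]
orientation: [1.286, 1.157, -1.278]
ft_force: [-0.7, -0.2, 0.4]
width: 0.7
```

Call:
carry_out:
  commands:
    - [0.006,-0.002,0,0,0,0]
    - [0.005,0,0,0,0,0]
    - [0.002,0,0,0,0,0]

```text
t: 16.27
ee_pos: [555.4, 253.3, 153.5]
orientation: [1.29, 1.156, -1.274]
ft_force: [-0.6, 0.3, -0.0]
width: 0.2
```

Call:
carry_out:
  commands:
    - [0.002,0,0,0,0,0]

```text
t: 16.4
ee_pos: [555.6, 253.3, 151.7]
orientation: [1.29, 1.156, -1.273]
ft_force: [-0.8, 0.2, 0.1]
width: 0.3
```

Call:
carry_out:
  commands:
    - [0.002,0,0,0,0,0]

```text
t: 16.52
ee_pos: [555.6, 253.4, 149.6]
orientation: [1.29, 1.156, -1.273]
ft_force: [-0.1, -0.1, 0.4]
width: 0.5
```

Call:
carry_out:
  commands:
    - [0.002,0,0,0,0,0]

```text
t: 16.65
ee_pos: [555.8, 253.4, 147.7]
orientation: [1.29, 1.155, -1.273]
ft_force: [-0.7, -0.9, 6.8]
width: 0.4
```

Call:
carry_out:
  commands:
    - [0.002,0,0,0,0,0]

```text
t: 16.77
ee_pos: [557.2, 253.7, 147.6]
orientation: [1.292, 1.154, -1.27]
ft_force: [-2.1, -2.8, 20.9]
width: 0.7
```

The top edge is at 147.6 mm and gives nothing under 21 N, so the lower edge is 5.6 mm above the base, on the hard stop. Now the dial. I'll back off and measure it.

Call:
carry_out:
  commands:
    - [-0.02,0,0,0,0,0]
    - [-0.05,0,0,0,0,0]
    - [-0.05,0,0,0,0,0]
  grip: 0.4

```text
t: 17.15
ee_pos: [553.6, 252.2, 266.3]
orientation: [1.286, 1.157, -1.278]
ft_force: [0.5, 0.8, -0.3]
width: 27.4
```

Run:
```python
from fit import *
np.set_printoptions(precision=2,suppress=True)
print('plate',onz(T,[t2(600.5,171)],84),'box',(601.6,10.2))
im=np.array(T['pixels']); hsv=cv2.cvtColor(im,cv2.COLOR_BGR2HSV)
V=hsv[...,2]; c=np.array([294.7,187.3]); yy,xx=np.mgrid[0:400,0:640]; rad=np.hypot(xx-c[0],yy-c[1])
# plate ellipse
m=((V>120)&(hsv[...,1]<70)&(rad<26)).astype(np.uint8); cs=max(cv2.findContours(m,cv2.RETR_EXTERNAL,cv2.CHAIN_APPROX_NONE)[0],key=cv2.contourArea)
e=cv2.fitEllipse(cs); ctr=onz(T,[e[0]],84)[0]; print('ellipse',e,ctr)
gy=cv2.cvtColor(im,cv2.COLOR_BGR2GRAY)
print(gy[175:200,281:309])
# dial disc/bar seen at z~113: project axis
print('axis px at 113',proj(T,[[ctr[0],ctr[1],113]]),'at 84',proj(T,[[ctr[0],ctr[1],84]]),'90',proj(T,[[ctr[0],ctr[1],90]]))
```

```text
plate [[603.59  11.39  84.  ]] box (601.6, 10.2)
ellipse ((294.6395263671875, 187.74249267578125), (40.26885986328125, 42.1309928894043), 72.36141204833984) [602.69  11.59  84.  ]
[[153 152 152 149 138 149 153 152 149 125 122 146 149 149 147 139 149 151
  151 149 123 113 149 151 153 152 153 152]
 [153 153 153 147 114 121 149 152 152 144 138 118 113 103 106 115 128 134
  147 148 131 142 151 151 153 152 151 152]
 [151 153 151 150 138 112 148 150 144 119  98  77  72  66  63  74  84  88
  105 128 142 151 153 153 152 146 136 150]
 [152 152 153 151 150 144 144 117  99  73  62  58  56  53  58  60  60  56
   67  86 110 144 152 153 145 116 115 151]
 [149 149 152 151 152 144 108  77  63  56  58  51  55  52  58  54  54  57
   56  59  71 105 146 150 138 125 139 151]
 [126 131 146 149 145 116  72  55  54  54  55  55  57  58  56  54  52  56
   56  50  56  72 118 147 148 146 150 152]
 [141 110 113 124 112  78  56  53  54  53  57  55  55  52  56  55  53  51
   55  52  56  59  77 117 150 151 153 153]
 [150 142 139 109  77  59  56  54  55  53  53  52  52  51  52  53  54  53
   53  57  53  55  60  88 1
[... 1383 characters left out ...]
 51  53  56  75 116 141 144 151 151]
 [153 152 152 150 150 141 100  68  57  56  56  55  56  56  56  54  52  55
   57  58  59  72 112 143 151 152 152 151]
 [152 153 146 118 136 148 140 114  78  61  54  53  56  55  56  55  54  57
   61  74  95 113 143 152 151 152 153 151]
 [154 147 117 110 144 151 151 145 135 100  78  72  64  58  60  62  64  73
   75 115 141 145 151 151 154 154 152 153]
 [150 151 143 144 151 151 152 152 150 142 137 135 112  97  97 108 113 132
  118 143 151 153 152 152 153 153 153 152]
 [153 153 151 152 153 152 152 153 152 151 152 150 145 142 142 144 144 149
  145 150 152 152 152 152 152 153 152 152]]
axis px at 113 [[294.03 185.63]] at 84 [[294.64 187.74]] 90 [[294.52 187.32]]
```

Run:
```python
from fit import *
c=np.array([602.5,11.2])
q=onz(T,[(285,183.95),(292.5,184.65)],113); v=q[0]-q[1]; ap=np.arctan2(v[1],v[0]); a2=np.arctan2(*(q.mean(0)[:2]-c)[::-1])
gy=cv2.cvtColor(np.array(T['pixels']),cv2.COLOR_BGR2GRAY).astype(float)
w=np.zeros(2);s=0
for y in range(160,185):
  for x in range(275,300):
    P=onz(T,[(x,y)],84)[0][:2]-c; 
    if 30<np.hypot(*P)<46:
        k=max(0,140-gy[y,x]) if abs(np.arctan2(P[1],P[0])-.3)<.2 else 0; w+=k*P; s+=k
am=np.arctan2(w[1],w[0]); print('pointer',ap,a2,'mark',am,w/s,'diff',ap-am,a2-am)
th=ap # jaw is perpendicular to bar
jaw=np.array([np.cos(th-np.pi/2),np.sin(th-np.pi/2),0]); Q=tool([0,0,-1],jaw); print(jaw)
plan([([c[0]-15,c[1]+60,260],Q),([c[0],c[1],170],Q)],50,8)
```

```text
pointer 1.4610641018893333 1.2985983244422747 mark 0.2816763191140291 [37.51957272 10.85704373] diff 1.1793877827753043 1.0169220053282457
[ 0.99398546 -0.10951214  0.        ]
t 17.15 p [553.6 252.2 266.3] F [ 0.5  0.8 -0.3] w 27.4 q [ 0.41  0.35  1.63 -0.    1.15  0.51]
[[0.0016, 0.0129, 0.0442, 0.14, -0.02, -0.08], [0.0016, 0.013, 0.0441, 0.14, -0.02, -0.08], [0.0016, 0.0132, 0.0441, 0.14, -0.02, -0.08], [0.0016, 0.0133, 0.0441, 0.14, -0.02, -0.08], [0.03, 0.0072, 0.0193, 0.0, 0.0, 0.0], [0.03, 0.0072, 0.0193, 0.0, 0.0, 0.0], [0.03, 0.0072, 0.0193, 0.0, 0.0, 0.0]]
```

The line direction gives the pointer as 1.46 rad and the line position gives 1.30. The mark is at 0.28, which agrees with the box yaw + 0.4. The jaws will align the bar, so I'll approach at 1.38 and end at 0.28 absolute.

Call:
carry_out:
  commands:
    - [0,0.013,0.0442,0,0,0]
    - [0,0.013,0.0441,0,0,0]
    - [0,0.013,0.0441,0,0,0]
    - [0,0.013,0.0441,0,0,0]
    - [0.03,0.0072,0.0193,0,0,0]
    - [0.02,0.0072,0.0193,0,0,0]
    - [0.02,0.0072,0.0193,0,0,0]
    - [0,0,0,0,0,0]

```text
t: 18.15
ee_pos: [610.0, 6.0, 199.8]
orientation: [1.293, 1.152, -1.265]
ft_force: [-0.1, 1.3, 1.3]
width: 52.5
```

```bash
cat > dial.py <<'E'
from h import *
c=np.array([602.5,11.2])
Qd=lambda th:tool([0,0,-1],[np.cos(th-np.pi/2),np.sin(th-np.pi/2),0])
def ang():
    y=state()[1].as_matrix()[:,1]; return np.arctan2(y[1],y[0])+np.pi/2
E
python3 -c "
from dial import *
print(ang()); plan([([*c,150],Qd(1.38)),([*c,120],Qd(1.38)),([*c,94],Qd(1.38))],30,6)
im=snap('wrist','w8')"
```

```text
1.4733140963004967
t 18.15 p [610.    6.  199.8] F [-0.1  1.3  1.3] w 52.5 q [-0.01  0.42  1.69  0.01  1.01  0.08]
[[0.0248, -0.0044, -0.0021, 2.67, -0.2, -0.49], [0.0249, -0.0043, -0.002, 2.67, -0.2, -0.49], [0.03, 0.0, -0.0, 0.0, 0.0, 0.0], [0.026, 0.0, -0.0, 0.0, 0.0, 0.0]]
```

Call:
carry_out:
  commands:
    - [0.0248,-0.0044,-0.002,2.7,-0.2,-0.5]
    - [0.0249,-0.0043,-0.002,2.7,-0.2,-0.5]
    - [0.022,0,0,0,0,0]
    - [0,0,0,0,0,0]

```text
t: 18.7
ee_pos: [605.9, 15.6, 131.3]
orientation: [1.353, 1.109, -1.342]
ft_force: [0.1, 1.2, 0.0]
width: 52.7
```

```bash
python3 -c "
from dial import *
print(ang()); plan([([*c,95],Qd(1.38))],30,6)"
```

```text
1.3796010162127001
t 18.7 p [605.9  15.6 131.3] F [0.1 1.2 0. ] w 52.7 q [0.01 0.51 1.74 0.   0.89 0.2 ]
[[0.0181, -0.0014, 0.0025, -0.01, -0.07, -0.2], [0.0181, -0.0013, 0.0025, -0.01, -0.07, -0.2]]
```

Call:
carry_out:
  commands:
    - [0.016,-0.0014,0.0025,0,0,-0.2]
    - [0.012,-0.0013,0.0025,0,0,-0.2]
    - [0,0,0,0,0,0]

```text
t: 19.08
ee_pos: [603.9, 11.9, 104.1]
orientation: [1.352, 1.113, -1.343]
ft_force: [-0.0, 0.2, 0.5]
width: 52.4
```

```bash
python3 -c "
from dial import *
print(ang()); plan([([*c,95],Qd(1.38))],30,6)"
```

```text
1.380914590414031
t 19.07 p [603.9  11.9 104.1] F [-0.   0.2  0.5] w 52.4 q [-0.    0.54  1.75  0.    0.84  0.19]
[[0.0091, -0.0013, 0.001, 0.05, -0.2, -0.19]]
```

Call:
carry_out:
  commands:
    - [0.008,-0.001,0.001,0,0,-0.2]
    - [0,0,0,0,0,0]

```text
t: 19.32
ee_pos: [603.0, 10.9, 96.0]
orientation: [1.351, 1.115, -1.346]
ft_force: [0.1, -0.4, 0.6]
width: 52.7
```

Call:
carry_out:
  commands:
    - [0,0,0,0,0,0]
    - [0,0,0,0,0,0]
    - [0,0,0,0,0,0]
    - [0,0,0,0,0,0]
    - [0,0,0,0,0,0]
    - [0,0,0,0,0,0]
  grip: 1.0

```text
t: 20.08
ee_pos: [603.2, 11.0, 96.7]
orientation: [1.352, 1.115, -1.345]
ft_force: [-0.3, 0.3, -0.4]
width: 12.7
```

```bash
python3 -c "
from dial import *
a=ang(); p,r,o=state(); print(a,o['ft_force'],o['moment']); plan([(p,Qd(.282))],30,6)"
```

```text
1.3805000488099717 [-0.26866225  0.2877306  -0.37915684] [-0.07846672  0.07811713 -0.03608737]
t 20.07 p [603.2  11.   96.7] F [-0.3  0.3 -0.4] w 12.7 q [-0.    0.56  1.76  0.    0.83  0.18]
[[0.0, 0.0, 0.0, 5.72, -0.02, 0.01], [0.0, 0.0, 0.0, 5.72, -0.02, 0.01], [0.0, 0.0, 0.0, 5.72, -0.02, 0.01], [0.0, 0.0, 0.0, 5.72, -0.02, 0.01], [0.0, 0.0, 0.0, 5.72, -0.02, 0.01], [0.0, 0.0, 0.0, 5.72, -0.02, 0.01], [0.0, 0.0, 0.0, 5.72, -0.02, 0.01], [0.0, 0.0, 0.0, 5.72, -0.02, 0.01]]
[[0.0, 0.0, 0.0, 5.72, -0.02, 0.01], [0.0, 0.0, 0.0, 5.72, -0.02, 0.01], [0.0, 0.0, 0.0, 5.72, -0.02, 0.01]]
```

Gripped (12.7 mm, the bar's thickness). Next I'll turn it clockwise.

Call:
carry_out:
  commands:
    - [0,0,0,5.7,0,0]
    - [0,0,0,5.7,0,0]
    - [0,0,0,5.7,0,0]
    - [0,0,0,5.7,0,0]
    - [0,0,0,5.7,0,0]
    - [0,0,0,5.7,0,0]
    - [0,0,0,5.7,0,0]
    - [0,0,0,5.7,0,0]

```text
t: 21.08
ee_pos: [602.9, 11.2, 96.7]
orientation: [1.908, 0.551, -1.903]
ft_force: [-0.2, 0.2, 1.0]
width: 12.8
```

```bash
python3 -c "
from dial import *
a=ang(); p,r,o=state(); print(a,o['moment']); plan([([603,11,p[2]],Qd(.282))],30,6)"
```

```text
0.5598294832123714 [0.02901938 0.26132421 0.0274799 ]
t 21.07 p [602.9  11.2  96.7] F [-0.2  0.2  1. ] w 12.8 q [-0.    0.56  1.76  0.    0.83  1.  ]
[[-0.0, 0.0001, 0.0, 5.31, -0.05, 0.05], [-0.0, 0.0001, 0.0, 5.31, -0.05, 0.05], [-0.0, 0.0001, 0.0, 5.31, -0.05, 0.05]]
```

Call:
carry_out:
  commands:
    - [0,0,0,5.3,0,0]
    - [0,0,0,5.3,0,0]
    - [0,0,0,5.3,0,0]
    - [0,0,0,0,0,0]

```text
t: 21.58
ee_pos: [602.9, 11.3, 96.7]
orientation: [2.078, 0.289, -2.075]
ft_force: [-0.9, -0.2, 0.6]
width: 13.1
```

```bash
python3 -c "
from dial import *
print(ang(),state()[2]['moment'])"
```

```text
0.2739024135515662 [-0.05650763  0.22916124 -0.02172737]
```

At 0.274 rad, on target. Now open, lift clear and check with the top camera.

Call:
carry_out:
  commands:
    - [0,0,0,0,0,0]
    - [0,0,0,0,0,0]
    - [0,0,0,0,0,0]
    - [0,0,0,0,0,0]
    - [0,0,0,0,0,0]
  grip: 0.45

```text
t: 22.2
ee_pos: [603.4, 11.1, 96.8]
orientation: [2.077, 0.293, -2.071]
ft_force: [1.2, 0.6, 0.7]
width: 48.2
```

Call:
carry_out:
  commands:
    - [-0.03,0,0,0,0,0]
    - [-0.05,0,0,0,0,0]
    - [-0.04,0,-0.04,0,0,0]
    - [-0.02,0.05,0,0,0,0]
    - [0,0.055,0,0,0,0]
    - [0,0.055,0,0,0,0]
    - [0,0.055,0,0,0,0]
    - [0,0.055,0,0,0,0]

```text
t: 23.2
ee_pos: [719.1, -240.5, 241.4]
orientation: [2.072, 0.3, -2.066]
ft_force: [1.1, 0.7, -0.6]
width: 48.5
```

Run:
```python
from fit import *
np.set_printoptions(linewidth=200)
p,r,o=state(); print(p,o['t'])
T9=snap('top','t9'); S9=snap('side','s9')
g=cv2.cvtColor(np.array(T9['pixels']),cv2.COLOR_BGR2GRAY); print(g[166:190,284:306])
c=np.array([602.8,11.2]); ax=proj(T9,[[*c,113]])[0]
for th in np.arange(-.1,.75,.06):
    q=proj(T9,[[c[0]+k*np.cos(th),c[1]+k*np.sin(th),113] for k in np.linspace(6,21,12)]).astype(np.float32)
    print(round(th,2),cv2.remap(g.astype(np.float32),q[:,:1],q[:,1:],1).mean().round(1),end='; ')
a,b=[cv2.cvtColor(np.array(x['pixels']),cv2.COLOR_BGR2GRAY).astype(float) for x in (load('s7'),S9)]
print('\ndoor/rack change vs s7',np.abs(a-b)[148:215,218:300].mean(), 'tin/hammer vs start',np.abs(cv2.cvtColor(np.array(S['pixels']),cv2.COLOR_BGR2GRAY)-b)[215:340,230:330].mean())
```

```text
[ 719.10863151 -240.54241453  241.4052522 ] 23.2
[[ 78  75  75  76  78  80  82  86  92  99  99  99 100  99  90  85  81  78  75  76  76  74]
 [ 76  76  80  81  89 104 106 126 139 142 143 144 145 143 138 124 111  99  86  81  75  78]
 [ 84  92 108 113 129 107 111 145 151 153 153 153 152 153 151 148 145 140 120 110  97  81]
 [115 140 145 142 114  79 101 149 152 155 153 153 153 153 153 154 152 152 149 146 140 113]
 [146 153 152 152 136  80  88 147 153 154 154 153 152 154 152 152 152 153 154 152 152 144]
 [152 154 153 152 144  89  78 136 152 153 154 153 150 151 154 153 154 154 153 153 152 153]
 [153 153 154 154 148  99  72 114 150 153 152 149 118 137 152 153 152 154 156 152 154 154]
 [154 153 153 153 152 137  78  96 148 152 153 146 102 142 153 153 155 151 150 153 154 154]
 [154 152 153 153 154 146  91  99 147 149 149 146 110 149 152 153 152 146 118 149 153 153]
 [152 139 151 153 153 147 123 138 129 106 117 143 138 147 152 153 149 123 115 150 152 153]
 [149 117 122 150 150 116 101 141 118  73  75 102 105 124 134 148 148 131 142 153 152 153]
 [151 139 109 148 145  87  74 119 135  74  57  61 
[... 672 characters left out ...]
  95]
 [ 89  59  55  60  57  56  55  57  54  62  58  55  53  45  53  54  53  56  59  55  58  83]
 [ 89  60  56  57  54  59  56  53  56  56  57  53  55  48  48  54  54  54  57  55  55  81]
 [ 81  57  55  53  57  54  55  55  51  53  56  56  54  53  48  54  51  54  55  56  54  81]
 [ 83  58  55  58  55  58  55  55  50  56  54  58  54  50  52  53  53  55  56  57  57  79]
 [101  59  58  55  55  57  52  53  49  53  54  57  53  52  48  49  53  53  54  53  56  80]]
-0.1 66.0; -0.04 69.0; 0.02 72.2; 0.08 83.5; 0.14 96.6; 0.2 115.1; 0.26 126.9; 0.32 123.9; 0.38 110.6; 0.44 95.4; 0.5 83.7; 0.56 74.7; 0.62 69.6; 0.68 67.0; 0.74 65.0; 
door/rack change vs s7 8.576082999635966 tin/hammer vs start 12.03712
```

The pointer is at 0.28 rad and the mark at 0.28. One last check that the door and bystanders haven't moved, then I'll hand in.

Call:
carry_out:
  commands:
    - [0,0,0,0,0,0]
    - [0,0,0,0,0,0]
    - [0,0,0,0,0,0]

```text
t: 23.68
ee_pos: [718.4, -242.4, 240.1]
orientation: [2.072, 0.296, -2.069]
ft_force: [-0.3, -0.2, 0.1]
width: 48.5
```

Run:
```python
from h import *
g=lambda f:cv2.cvtColor(np.array(load(f)['pixels']),cv2.COLOR_BGR2GRAY).astype(np.float32)
up=lambda x:cv2.resize(x,None,fx=5,fy=5,interpolation=cv2.INTER_CUBIC)
def track(A,B,u0,v0,u1,v1,m=8):
    q=cv2.matchTemplate(up(B[v0-m:v1+m,u0-m:u1+m]),up(A[v0:v1,u0:u1]),cv2.TM_CCOEFF_NORMED);_,c,_,l=cv2.minMaxLoc(q); return (round(l[0]/5-m,1),round(l[1]/5-m,1),round(c,2))
S0,S7,S9=g('side0'),g('s7'),g('s9')
print('door s7->s9',track(S7,S9,266,146,282,170))
for n,b in dict(tin=(290,226,320,262),offcut=(234,230,276,258),hammer=(255,248,325,338),glue=(336,132,362,186),tape=(397,205,433,238),boards=(226,154,270,205)).items(): print(n,track(S0,S9,*b))
o=ctrl.get_obs(); print(o['t'],o['ft_force'],abs(o['qvel']).max())
ctrl.close_job()
```

```text
door s7->s9 (0.8, 1.6, 0.89)
tin (0.0, 0.0, 1.0)
offcut (0.0, 0.0, 0.97)
hammer (0.0, 0.0, 0.96)
glue (0.0, 0.0, 1.0)
tape (0.0, 0.0, 1.0)
boards (0.0, 0.0, 0.89)
23.675 [-0.26378367 -0.19269514  0.09563209] 0.007977529464953547
the job is handed in; nothing more can be done
```

The job is handed in at t = 23.7 s of the 51 s allowed. The door stands in the holder, the dial is turned to its mark, and the arm is clear of everything. I got no verdict back.

**What I did:** I lifted the wooden door out of the cradle and set it upright in the sprung holder, which is in the second bay from the far side. I eased it down until it stopped dead at about 40 N, then let go. I then gripped the dial bar and turned it clockwise to the long mark.

**What the last checks showed:**
- **Seating:** pressing on the door's top edge after release gave 21 N with no travel. That puts its lower edge about 5.6 mm above the holder base, within the 2.5–16 mm limit.
- **Dial:** the pointer measured about 0.28 rad and the long mark 0.28 rad.
- **Bystanders:** the boards, glue, hammer, tin, offcut and tape showed no shift in the side view (0.0 px).
- **Arm:** at rest and touching nothing.

**What disagreed or stayed uncertain:**
- **Door shift:** the image patch on the door moved about (0.8, 1.6) px between the picture before the press and the last one. The press may have settled the door by a few mm, or it may be changed shading. I handed in without settling which.
- **Position across the slot:** the camera outline fit could not separate sideways offset from tilt, giving 5–7 mm with 0.04–0.06 rad. It did place the top edge over the slot centre. I relied on the slot's own clearance for the lower edge. The fit put the door about 4 mm off centre along the slot, within the 15 mm limit.
- **Spring leaf:** I could not read its force on the way down, because my pause rows relaxed the push.
- **Pictures:** the viewing limit of 12 was used up before the final insertion, so the later checks are numerical only.

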